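Find a spacer blade's slot in the rack

TASK

Take the blade out of the yellow-framed socket of the grey holder and put it away in the blue slot rack: beginning at the narrowest slot (one dot), try its tongue on one slot after the next, always gently, until the first one takes it, lower it there until it is fully home on its shoulders, and let go. Do not force it into a slot that refuses it or put it into a wider slot than it needs, and leave the two other blades in the holder.

Things in the scene. Friction and masses are not known exactly. Their poses are not given: they have to be found in the camera images.
- blade_a: one of three like blades, 0.12 kg: black block head 46 (x) x 22 (y) x 40 mm on a steel tongue 30 mm wide (x), 22 mm long and 8, 11 or 14 mm thick (y), each blade different; which is which is not told and the head does not show it. Origin: centre of the tongue's lower end, z up. Shoulders 22 mm, top 62 mm, good grip (across y) 47 mm above the origin
- blade_b: one of three like blades, 0.12 kg: black block head 46 (x) x 22 (y) x 40 mm on a steel tongue 30 mm wide (x), 22 mm long and 8, 11 or 14 mm thick (y), each blade different; which is which is not told and the head does not show it. Origin: centre of the tongue's lower end, z up. Shoulders 22 mm, top 62 mm, good grip (across y) 47 mm above the origin
- blade_c: one of three like blades, 0.12 kg: black block head 46 (x) x 22 (y) x 40 mm on a steel tongue 30 mm wide (x), 22 mm long and 8, 11 or 14 mm thick (y), each blade different; which is which is not told and the head does not show it. Origin: centre of the tongue's lower end, z up. Shoulders 22 mm, top 62 mm, good grip (across y) 47 mm above the origin
- rack: fixed blue rack, 74 (x) x 130 (y) x 30 mm, origin: centre of underside. Four closed slots, 40 mm long (x), 26 mm deep, lie 30 mm apart along y, narrowest (one dot) at -y, widest (four dots) at +y. No lead-in: each blade is 1.5 mm thinner than its slot, 1.5 mm too thick for the one before; the narrowest takes none. Blade x must be parallel to rack x. Press the blade on it with less than 40 N
- slot0 (a point): centre of the mouth of slot 1 of the rack (counted from the narrowest), 6.5 mm wide, in the plane of the rack's top, 30 mm above the worktop; axes as the rack's
- slot1 (a point): centre of the mouth of slot 2 of the rack (counted from the narrowest), 9.5 mm wide, in the plane of the rack's top, 30 mm above the worktop; axes as the rack's
- slot2 (a point): centre of the mouth of slot 3 of the rack (counted from the narrowest), 12.5 mm wide, in the plane of the rack's top, 30 mm above the worktop; axes as the rack's
- slot3 (a point): centre of the mouth of slot 4 of the rack (counted from the narrowest), 15.5 mm wide, in the plane of the rack's top, 30 mm above the worktop; axes as the rack's
- pick (a point): centre of the mouth of the yellow-framed socket, 30 mm above the worktop, at the -x end of the fixed grey holder (176 x 50 x 30 mm; three roomy sockets, 58 mm apart along x, a blade standing in each on its shoulders); the blade to put away stands here; axes as the holder's and as the blades' at the start

How it is judged:
On the way, in this order (a step that is already met when the one before it is completed fails the run):
1. the blade from the yellow socket is tried on the narrowest slot, which refuses it (((x of blade_a in the frame of slot0 between -0.01 and 0.01 m and y of blade_a in the frame of slot0 between -0.006 and 0.006 m and z of blade_a in the frame of slot0 between -0.003 and 0.003 m and contact force between blade_a and rack above 1 N) or (x of blade_b in the frame of slot0 between -0.01 and 0.01 m and y of blade_b in the frame of slot0 between -0.006 and 0.006 m and z of blade_b in the frame of slot0 between -0.003 and 0.003 m and contact force between blade_b and rack above 1 N) or (x of blade_c in the frame of slot0 between -0.01 and 0.01 m and y of blade_c in the frame of slot0 between -0.006 and 0.006 m and z of blade_c in the frame of slot0 between -0.003 and 0.003 m and contact force between blade_c and rack above 1 N))), for 0.02 s.
2. it is tried on the second slot: the thinnest blade starts to go in, the others are refused (((x of blade_c in the frame of slot1 between -0.008 and 0.008 m and y of blade_c in the frame of slot1 between -0.003 and 0.003 m and z of blade_c in the frame of slot1 below -0.002 m) or (x of blade_a in the frame of slot1 between -0.01 and 0.01 m and y of blade_a in the frame of slot1 between -0.006 and 0.006 m and z of blade_a in the frame of slot1 between -0.003 and 0.003 m and contact force between blade_a and rack above 1 N) or (x of blade_b in the frame of slot1 between -0.01 and 0.01 m and y of blade_b in the frame of slot1 between -0.006 and 0.006 m and z of blade_b in the frame of slot1 between -0.003 and 0.003 m and contact force between blade_b and rack above 1 N))), for 0.02 s.
3. the thinnest blade goes deep in the second slot; the others are tried on the third, where the middle one starts to go in and the thickest is refused (((x of blade_c in the frame of slot1 between -0.008 and 0.008 m and y of blade_c in the frame of slot1 between -0.003 and 0.003 m and z of blade_c in the frame of slot1 below -0.01 m) or (x of blade_a in the frame of slot2 between -0.008 and 0.008 m and y of blade_a in the frame of slot2 between -0.003 and 0.003 m and z of blade_a in the frame of slot2 below -0.002 m) or (x of blade_b in the frame of slot2 between -0.01 and 0.01 m and y of blade_b in the frame of slot2 between -0.006 and 0.006 m and z of blade_b in the frame of slot2 between -0.003 and 0.003 m and contact force between blade_b and rack above 1 N))), for 0.02 s.
4. the blade is fully home in the first slot that takes it ((((x of blade_a in the frame of slot2 between -0.008 and 0.008 m and y of blade_a in the frame of slot2 between -0.003 and 0.003 m and z of blade_a in the frame of slot2 below -0.0205 m) and angle between blade_a's own z axis and vertical below 0.08 rad) or ((x of blade_b in the frame of slot3 between -0.008 and 0.008 m and y of blade_b in the frame of slot3 between -0.003 and 0.003 m and z of blade_b in the frame of slot3 below -0.0205 m) and angle between blade_b's own z axis and vertical below 0.08 rad) or ((x of blade_c in the frame of slot1 between -0.008 and 0.008 m and y of blade_c in the frame of slot1 between -0.003 and 0.003 m and z of blade_c in the frame of slot1 below -0.0205 m) and angle between blade_c's own z axis and vertical below 0.08 rad))), for 0.2 s.
At the end, for the whole second after the job is handed in: The blade from the yellow socket stands released, at rest and upright (0.08 rad) in the first slot wide enough for it (8 mm: second, 11: third, 14: fourth), its end at least 20.5 mm below the rack's top (22 is home), within 8 mm along and 3 mm across of the slot's centre; the socket is empty (((((x of blade_a in the frame of slot2 between -0.008 and 0.008 m and y of blade_a in the frame of slot2 between -0.003 and 0.003 m and z of blade_a in the frame of slot2 below -0.0205 m) and angle between blade_a's own z axis and vertical below 0.08 rad) and contact force between blade_a and the fingers below 0.1 N and linear speed of blade_a below 0.02 m/s) or (((x of blade_b in the frame of slot3 between -0.008 and 0.008 m and y of blade_b in the frame of slot3 between -0.003 and 0.003 m and z of blade_b in the frame of slot3 below -0.0205 m) and angle between blade_b's own z axis and vertical below 0.08 rad) and contact force between blade_b and the fingers below 0.1 N and linear speed of blade_b below 0.02 m/s) or (((x of blade_c in the frame of slot1 between -0.008 and 0.008 m and y of blade_c in the frame of slot1 between -0.003 and 0.003 m and z of blade_c in the frame of slot1 below -0.0205 m) and angle between blade_c's own z axis and vertical below 0.08 rad) and contact force between blade_c and the fingers below 0.1 N and linear speed of blade_c below 0.02 m/s)) and horizontal distance between each of blade_a, blade_b, blade_c and pick above 0.04 m); the robot touches nothing.
It fails at once if a blade is pressed on the rack with more than 40 N (contact force between any of blade_a, blade_b, blade_c and rack above 40 N).
It fails at once if the tongue is put more than 4 mm into a slot wider than the first that takes it ((x of blade_a in the frame of slot3 between -0.01 and 0.01 m and y of blade_a in the frame of slot3 between -0.01 and 0.01 m and z of blade_a in the frame of slot3 below -0.004 m) or (x of blade_c in the frame of slot2 between -0.01 and 0.01 m and y of blade_c in the frame of slot2 between -0.01 and 0.01 m and z of blade_c in the frame of slot2 below -0.004 m) or (x of blade_c in the frame of slot3 between -0.01 and 0.01 m and y of blade_c in the frame of slot3 between -0.01 and 0.01 m and z of blade_c in the frame of slot3 below -0.004 m)).
It fails at once if more than one blade is moved (by over 20 mm) (distance of each of blade_a, blade_b from where it was at the start of the episode above 0.02 m or distance of each of blade_b, blade_c from where it was at the start of the episode above 0.02 m or distance of each of blade_a, blade_c from where it was at the start of the episode above 0.02 m).
It also fails if it takes over 72 s, if anything falls off the work surface, if the arm or the gripper's body presses on something with over 40 N, if the wrist force passes 120 N, or if a joint passes its speed limit or range.

ROBOT

A 6-joint arm with a two-finger parallel gripper is mounted at the origin on a cart in front of the work surface, level with it; the furniture and walls round the work are solid. World frame = base frame: x ahead of the robot, y to its left, z up, the work surface at z = 0. Lengths are in m, angles in rad, forces in N, time in s.
With the tool pointing down it reaches from about 0.35 to 0.775 m from the base axis. Payload 7.3 kg.
Tool frame: the origin (TCP) lies on the centre line of the jaws, within the pads' length; the fingertips stand 17 mm ahead of it and the grasp point (between the pads) lies 2 mm behind it (robot.tip_extent is the distance from the TCP to the fingertips, in m); z points along the fingers, y is the line along which they close (so a half turn about z gives the same grasp; the last joint's range is limited). The gripper opens to 92 mm and grips with 3 to 60 N. Pads are 19 mm wide; open, the fingers measure 130 mm over their backs; the gripper's body (75 mm by 190 mm) begins 47 mm behind the grasp point.
Start: joints at [-1.361, 0.342, 1.524, -0, 1.275, -0.146], TCP at [0.183, -0.492, 0.244] pointing down, gripper open.
Joint ranges: [-2.53, 2.53], [-0.77, 2.02], [0.04, 2.7], [-1, 4.14], [0.28, 2.66], [-3.11, 3.11]. Speed limits (rad/s): [2.57, 2.57, 3.14, 3.14, 3.14, 3.14].

INTERFACE

Orientations are given as [roll, pitch, yaw] about the fixed x, y, z axes, in that order (R = Rz(yaw) Ry(pitch) Rx(roll)).
In Python, from cell import robot gives the robot as it stands.
- The arm moves only by the tool step_arm, never from a script. Its argument "motion" is a list of rows, each a list of 2 entries, a list of its own where there are three numbers: the shift along the tool's x, y, z in units of 60 mm (1.0 is 60 mm), then the turn about the tool's z in rad. In form: [[[x, y, z], spin], ...]. A call has 1 to 10 rows; each row is the pose to reach, as a shift and turn from the pose commanded when the call began, along the tool's axes at that moment; what a row does not reach only later rows make up. A row lasts 1/8 s, in which the tool goes at most 62.5 mm and 10.7 degrees, less where a joint would pass 70% of its speed; a pose out of reach is approached as far as the arm can. A call with a gripper value outside its range is refused whole. "hand" is the closure in counts, from 0 (fully open) to 255 (shut), set as the call begins (left out, the last holds). The fingers move at their own pace and stop on an object; "squeeze" is the grip in N (left out, the last holds). Time passes only in rows, so rows that repeat a pose let the fingers close. It gives the time, the measured TCP pose, the force, the opening and the grip force at its end, in the units of the state.
- robot.observe(): the state, without advancing time (a new reading comes with each control period).
- robot.read_camera(name): name is "scene" or "side" or "wrist"; returns a dict with "pixels" (420x560x3 uint8, red, green, blue), "intrinsics" (3x3 intrinsics, pixels), "k1" (the pictures are not rectified: a ray, as slopes to the right and down, at radius r is drawn at 1 + k1 r^2 times it, then the intrinsics apply), "xyz" and "rotation" of the camera in the world; the wrist camera has in their place "T_tool_cam" (4x4, takes a point from camera to tool coordinates, whose origin is the TCP and whose axes are the flange's). Camera axes: x right, y up, looking along -z (the intrinsics and any distortion apply to the point x, -y, -z); pixel columns grow to the right and rows downward; lengths in m; the calibration is good to about 2 mm. A picture is of the moment at which its call begins: read the wrist's pose just before it. There is no depth.
- robot.hand_in(): hands the job in; it is judged then, once.
The state is a dict: "time": time; "qpos": joint angles; "qvel": joint speeds; "joint_efforts": joint torques, N m; "tool_pos": TCP position; "tool_rot": TCP orientation; "contact_force": force on the tool from outside, world axes, zero at the start; "torque": the same for the moment, N m; "opening": finger opening in m; "grip_force": force on a finger pad.
Only numpy, scipy, OpenCV 4.12 (cv2) and the standard library are available. Lean on these libraries where they do the work, as an engineer would, in place of code of your own. Each camera call takes 0.05 s, during which the arm holds its last target. There are 200 camera calls.

## Working session

There is one attempt and no reset: what is moved stays moved. The work goes in short steps, Python scripts to look and compute and a tool call to move; the robot and the scene stay as the last step left them, time stands still between calls to the robot, and variables do not carry over. Pictures are saved under pics/ and viewed, at most 10 in all, crops included, and the job is handed in when it is done.

Besides the shell and the picture viewer there is one more tool, called after "Request:" as name([rows], argument=value, ...), one row to a line, values as JSON. step_arm: Moves the arm, as the interface text tells. Its arguments: {"type":"object","properties":{"motion":{"type":"array"},"hand":{"type":"number"},"squeeze":{"type":"number"}},"required":["motion"]}

```bash
mkdir -p pics; ls
python3 - <<'E'
from cell import robot
import cv2,numpy as np
s=robot.observe();print(s)
for n in ["scene","side","wrist"]:
    c=robot.read_camera(n);cv2.imwrite(f"pics/{n}0.png",c["pixels"][:,:,::-1]);c2={k:v for k,v in c.items() if k!="pixels"};print(n,c2)
    np.save(f"pics/{n}0.npy",c,allow_pickle=True)
a=[cv2.imread(f"pics/{n}0.png") for n in ["scene","side"]]
E
```

```text
pics
{'time': 0.0, 'qpos': array([-1.36097785e+00,  3.42714359e-01,  1.52502354e+00, -2.25893086e-05,
        1.27539322e+00, -1.46004393e-01]), 'qvel': array([ 0.0015365 , -0.0005497 , -0.0004609 ,  0.00176205, -0.00048619,
       -0.0007489 ]), 'joint_efforts': array([-2.71181350e-03, -4.31251431e+01, -2.44221997e+01,  7.15353596e-02,
        5.60469856e-02, -1.21575290e-04]), 'tool_pos': array([ 0.18282164, -0.49172979,  0.24304701]), 'tool_rot': array([-3.14006741e+00, -2.02454518e-04,  3.55829304e-01]), 'contact_force': array([ 0.02356435, -0.1577441 , -1.47404554]), 'torque': array([ 0.0288261 , -0.03993023, -0.0440165 ]), 'grip_force': 0.0, 'opening': 0.09192127462923841}
scene {'intrinsics': array([[396.70464718,   0.        , 280.44267949],
       [  0.        , 396.70464718, 213.18934475],
       [  0.        ,   0.        ,   1.        ]]), 'k1': -0.08434748144158784, 'xyz': array([0.23206183, 0.35805634, 0.69470446]), 'rotation': array([ 0.69383998, -0.01838813, -2.44738107])}
side {'intrinsics': array([[528.41057451,   0.        , 280.82152196],
       [  0.        , 528.41057451, 206.54535569],
       [  0.        ,   0.        ,   1.        ]]), 'k1': -0.16657475529549104, 'xyz': array([0.49919602, 0.83625054, 0.42046201]), 'rotation': array([ 1.19810286, -0.00536575, -3.0709858 ])}
wrist {'intrinsics': array([[294.6168784 ,   0.        , 274.58604605],
       [  0.        , 294.6168784 , 209.17951737],
       [  0.        ,   0.        ,   1.        ]]), 'k1': -0.042479564048947815, 'T_tool_cam': array([[-1.73374800e-04,  9.65178608e-01,  2.61591713e-01,
         6.99408444e-02],
       [ 9.99999863e-01,  3.82697493e-05,  5.21567108e-04,
         4.66598140e-05],
       [ 4.93394367e-04,  2.61591768e-01, -9.65178483e-01,
        -1.40850301e-01],
       [ 0.00000000e+00,  0.00000000e+00,  0.00000000e+00,
         1.00000000e+00]])}
```

View pics/scene0.png

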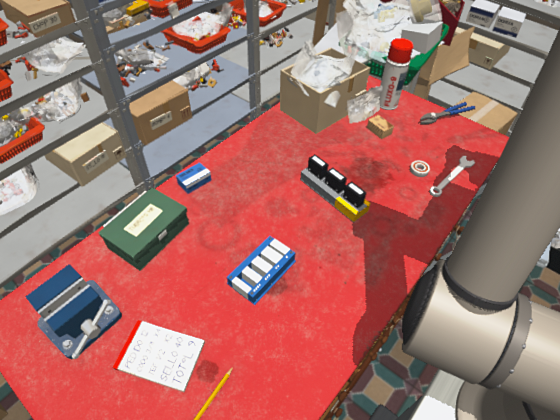

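View pics/side0.png

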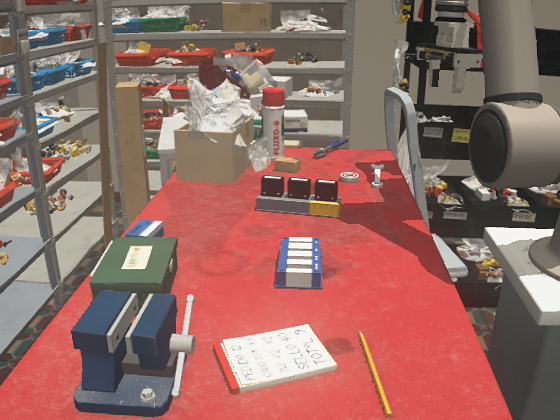

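The scene shows the blue rack around (262,268) and the holder around (335,190), with its yellow end at (350,208). In the side view they are at (300,262) and (297,203), with the yellow end at (324,208).

```bash
cat > h.py <<'E'
import numpy as np,cv2
from scipy.spatial.transform import Rotation as R
from cell import robot
def shot(n,f=None):
    s=robot.observe();c=robot.read_camera(n)
    if n=="wrist":
        T=c["T_tool_cam"];Rt=R.from_euler('xyz',s["tool_rot"]).as_matrix()
        c["R"]=Rt@T[:3,:3];c["o"]=s["tool_pos"]+Rt@T[:3,3]
    else: c["R"]=R.from_euler('xyz',c["rotation"]).as_matrix();c["o"]=c["xyz"]
    c["bgr"]=np.ascontiguousarray(c["pixels"][:,:,::-1])
    if f: cv2.imwrite("pics/"+f,c["bgr"])
    return c
def rays(c,uv):
    uv=np.asarray(uv,float).reshape(-1,1,2)
    p=cv2.undistortPoints(uv,c["intrinsics"],np.array([c["k1"],0,0,0,0]))[:,0]
    return np.c_[p[:,0],-p[:,1],-np.ones(len(p))]@c["R"].T
def plane(c,uv,z):
    d=rays(c,uv);return c["o"]+d*((z-c["o"][2])/d[:,2])[:,None]
def proj(c,P):
    q=(np.asarray(P)-c["o"])@c["R"];a=q[:,0]/-q[:,2];b=-q[:,1]/-q[:,2];g=1+c["k1"]*(a*a+b*b)
    K=c["intrinsics"];return np.c_[K[0,0]*a*g+K[0,2],K[1,1]*b*g+K[1,2]]
def big(m):
    cs,_=cv2.findContours(m,cv2.RETR_EXTERNAL,cv2.CHAIN_APPROX_NONE);return sorted(cs,key=cv2.contourArea,reverse=True)
def hsv(c):return cv2.cvtColor(c["bgr"],cv2.COLOR_BGR2HSV)
def tool(s,P):
    return R.from_euler('xyz',s["tool_rot"]).as_matrix().T@(np.asarray(P)-s["tool_pos"])/.06
E
python3 - <<'E'
from h import *
for n,pts in (("scene",[(350,208),(325,190),(307,175),(262,270)]),("side",[(324,208),(300,262)])):
    c=shot(n);print(n,plane(c,pts,.03).round(3))
E
```

```text
scene [[ 0.469 -0.187  0.03 ]
 [ 0.543 -0.195  0.03 ]
 [ 0.604 -0.207  0.03 ]
 [ 0.512  0.059  0.03 ]]
side [[ 0.48  -0.159  0.03 ]
 [ 0.52   0.081  0.03 ]]
```

Request:
step_arm([
  [[0.9,-0.45,0],0.1],
  [[1.8,-0.9,0],0.2],
  [[2.7,-1.35,0],0.3],
  [[3.6,-1.8,0],0.4],
  [[4.5,-2.25,0],0.5],
  [[5.4,-2.65,0],0.5],
  [[6.2,-3.05,0],0.5],
  [[6.2,-3.05,0],0.5],
  [[6.2,-3.05,0],0.5],
])

```text
time: 1.38
tool_pos: [0.4675, -0.1911, 0.2435]
tool_rot: [3.141, 0.001, -0.143]
contact_force: [0.3, -0.2, -0.5]
opening: 0.0918
grip_force: 0.0
```

Run:
```python
from h import *
s=robot.observe();print(s["time"],s["tool_pos"],s["tool_rot"])
c=shot("wrist","w1.png")
```

```text
1.375 [ 0.46754486 -0.1910944   0.24350333] [ 3.14127755e+00  6.94587353e-04 -1.43414082e-01]
```

View pics/w1.png

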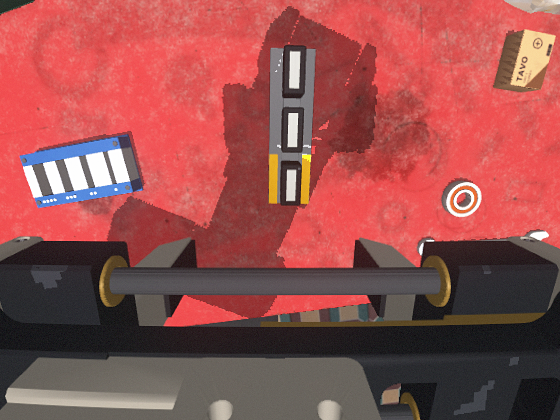

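The wrist view shows the three white-labelled blade tops at (294,71), (292,129) and (290,185), with the yellow frame around the last one. The rack is at (82,170) and its four-dot end is on the left (+y).

Run:
```python
from h import *
s=robot.observe()
c=shot("wrist");H=hsv(c)
w=((H[...,1]<60)&(H[...,2]>150)).astype(np.uint8)*255
w[:, :270]=0; w[:,320:]=0; w[230:]=0
P=[]
for k in big(w)[:4]:
    r=cv2.minAreaRect(k);p=plane(c,[r[0]],.07)[0];print(r,p.round(4))
    if cv2.contourArea(k)>200:P.append(p)
P=np.array(sorted(P,key=lambda p:p[0]));print(np.linalg.norm(np.diff(P[:,:2],axis=0),axis=1))
d=P[-1]-P[0];yaw=np.arctan2(d[1],d[0]);print("yaw",yaw)
m=((H[...,2]<60)).astype(np.uint8)*255;m[:,:270]=0;m[:,320:]=0;m[230:]=0
hm=cv2.inRange(H,(15,100,100),(35,255,255));hm[220:]=0
k=np.vstack([q for q in big(hm) if cv2.contourArea(q)>30]);r=cv2.minAreaRect(k);print("yellow",r);print(plane(c,cv2.boxPoints(r),.03).round(4))
print("tool",tool(s,[P[0][0],P[0][1],.055]),"spin",-(yaw-s["tool_rot"][2]))
# rack crop
x=cv2.resize(c["bgr"][120:220,10:155],None,fx=5,fy=5,interpolation=cv2.INTER_CUBIC);cv2.imwrite("pics/rk.png",x)
```

```text
((293.46673583984375, 68.99889373779297), (10.127710342407227, 36.27985382080078), 1.9091525077819824) [ 0.5913 -0.2287  0.07  ]
((291.74041748046875, 129.4896240234375), (9.592329978942871, 33.37331771850586), 2.2906100749969482) [ 0.5339 -0.2194  0.07  ]
((290.5, 185.0), (30.0, 9.0), 90.0) [ 0.4764 -0.2105  0.07  ]
((306.0, 146.0), (2.0, 8.0), 90.0) [ 0.5151 -0.232   0.07  ]
[0.05821932 0.05819736]
yaw -0.15728506632640366
yellow ((289.0, 178.5), (49.0, 42.0), 90.0)
[[ 0.5096 -0.19    0.03  ]
 [ 0.5024 -0.2394  0.03  ]
 [ 0.4428 -0.2325  0.03  ]
 [ 0.4503 -0.181   0.03  ]]
tool [0.19686462 0.28746641 3.14340379] spin 0.012469040691260702
```

View pics/rk.png

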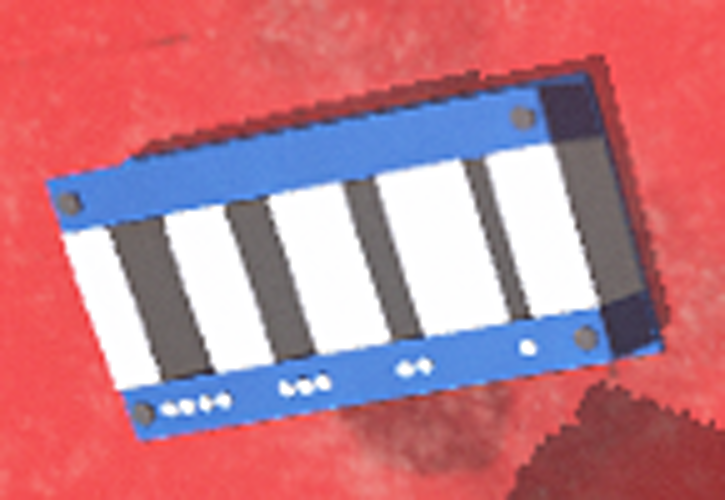

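The rack crop shows white ribs with four dark slots between them. The dots run from one at the right (-y) to four at the left (+y). Now I'll grasp the yellow-socket blade.

Request:
step_arm([
  [[0.2,0.29,0.5],0.012],
  [[0.2,0.29,1.3],0.012],
  [[0.2,0.29,2.0],0.012],
  [[0.2,0.29,2.6],0.012],
  [[0.2,0.29,3.0],0.012],
  [[0.2,0.29,3.14],0.012],
  [[0.2,0.29,3.14],0.012],
  [[0.2,0.29,3.14],0.012],
])

```text
time: 2.48
tool_pos: [0.4777, -0.2107, 0.0565]
tool_rot: [3.141, -0.002, -0.157]
contact_force: [0.3, 0.4, -0.2]
opening: 0.0917
grip_force: 0.0
```

Request:
step_arm([
  [[0,0,0],0],
  [[0,0,0],0],
  [[0,0,0],0],
  [[0,0,0],0],
  [[0,0,0],0],
  [[0,0,0],0],
  [[0,0,0],0],
  [[0,0,0],0],
], hand=255, squeeze=35)

```text
time: 3.48
tool_pos: [0.4772, -0.21, 0.0553]
tool_rot: [3.142, 0.0, -0.156]
contact_force: [-0.3, -0.1, 0.2]
opening: 0.0218
grip_force: 35.0
```

Request:
step_arm([
  [[0,0,-0.5],0],
  [[0,0,-1.2],0],
  [[0,0,-1.9],0],
  [[-0.2,-0.8,-2.2],0],
  [[-0.45,-1.65,-2.4],0],
  [[-0.7,-2.5,-2.4],0],
  [[-0.9,-3.3,-2.4],0],
  [[-1.1,-4.2,-2.4],0],
  [[-1.1,-4.2,-2.4],0],
  [[-1.1,-4.2,-2.4],0],
])

```text
time: 4.72
tool_pos: [0.4512, 0.049, 0.1992]
tool_rot: [3.141, 0.0, -0.155]
contact_force: [-0.1, -0.2, -2.4]
opening: 0.0219
grip_force: 35.0
```

Run:
```python
from h import *
s=robot.observe();print(s["time"],s["tool_pos"],s["tool_rot"],s["contact_force"])
c=shot("wrist","w2.png")
```

```text
4.725 [0.4511711  0.04904686 0.19916281] [ 3.14100824e+00  1.45143466e-04 -1.55220240e-01] [-0.09086642 -0.22697528 -2.4069795 ]
```

View pics/w2.png

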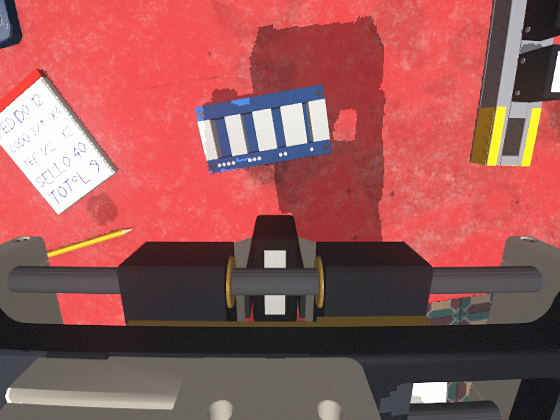

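The rack is at (265,130), unobstructed, and the held blade is at (275,280). I'll measure the rack from its white ribs.

```bash
cat > rk.py <<'E'
from h import *
def ribs(c,box):
    H=hsv(c);m=((H[...,1]<70)&(H[...,2]>135)).astype(np.uint8)*255
    k=np.zeros_like(m);x0,y0,x1,y1=box;k[y0:y1,x0:x1]=m[y0:y1,x0:x1]
    out=[]
    for q in big(k):
        if cv2.contourArea(q)<150: continue
        P=plane(c,q[:,0,:],.03)[:,:2]*1000
        r=cv2.minAreaRect(P.astype(np.float32));b=cv2.boxPoints(r)
        e=[b[1]-b[0],b[2]-b[1]];e=max(e,key=np.linalg.norm);e=e*np.sign(e[0])
        out.append((np.array(r[0]),np.degrees(np.arctan2(e[1],e[0])),sorted(r[1])))
    return sorted(out,key=lambda t:t[0][1])
E
python3 - <<'E'
from rk import *
c=shot("wrist")
o=ribs(c,(180,60,345,190))
for t in o:print(t[0].round(1),round(t[1],2),np.round(t[2],1))
A=o[0][0];cs=np.array([t[0] for t in o])
# expected rib centres along rack y
w=[-56.6,-30.75+.75,.75,30.75,58.9]
exp=np.array([(-65-48.25)/2,(-41.75-19.75)/2,(-10.25+8.75)/2,(21.25+37.25)/2,(52.75+65)/2])
print(exp)
if len(cs)==5:
    px=np.polyfit(exp,cs[:,0],1);py=np.polyfit(exp,cs[:,1],1);print("centre",px[1],py[1],"scale",np.hypot(px[0],py[0]),"yaw",np.arctan2(-px[0],py[0]))
    print(cs-np.c_[np.polyval(px,exp),np.polyval(py,exp)])
H=hsv(c);bl=cv2.inRange(H,(100,120,40),(125,255,255));bl[:60]=0;bl[190:]=0;bl[:,:180]=0;bl[:,345:]=0
q=np.vstack([k for k in big(bl) if cv2.contourArea(k)>20]);P=plane(c,q[:,0],.03)[:,:2]*1000
print(cv2.minAreaRect(P.astype(np.float32)))
E
```

```text
[522.6  -7.5] 0.78 [17.4 40.8]
[522.1  18.5] 0.73 [22.5 40.7]
[521.6  48.4] 0.88 [19.5 40.7]
[521.2  78.4] 0.76 [16.9 40.7]
[520.8 107.6] 1.0 [13.3 40.9]
[-56.625 -30.75   -0.75   29.25   58.875]
centre 521.6652587890628 49.08885059356692 scale 0.9969581225916131 yaw 0.01506734151199881
[[ 0.05199053 -0.13511294]
 [-0.0245526   0.08226883]
 [-0.04609237  0.08143632]
 [-0.03564971  0.11397669]
 [ 0.05430414 -0.14256891]]
((521.5479736328125, 48.90346908569336), (67.1926040649414, 128.7061767578125), 0.7462068796157837)
```

Rack centre (521.7, 49.1) mm, yaw 0.015, with residuals of 0.1 mm. The camera bias can be up to 2 mm, so I'll measure again with the tool turned by half a turn to cancel it.

Request:
step_arm([
  [[0.2,0,0],-0.18],
  [[0.5,-0.05,0],-0.36],
  [[0.8,-0.1,0],-0.54],
  [[1.1,-0.15,0],-0.72],
  [[1.4,-0.2,0],-0.9],
  [[1.7,-0.25,0],-1.08],
  [[2.0,-0.3,0],-1.26],
  [[2.3,-0.36,0],-1.44],
  [[2.3,-0.36,0],-1.62],
  [[2.3,-0.36,0],-1.8],
])

```text
time: 6.08
tool_pos: [0.5912, 0.0472, 0.1987]
tool_rot: [-3.141, 0.0, 1.647]
contact_force: [0.2, 1.5, -2.1]
opening: 0.0219
grip_force: 35.0
```

Request:
step_arm([
  [[0,0,0],-0.18],
  [[0,0,0],-0.36],
  [[0,0,0],-0.54],
  [[0,0,0],-0.72],
  [[0,0,0],-0.9],
  [[0,0,0],-1.08],
  [[0,0,0],-1.26],
  [[0,0,0],-1.44],
  [[0,0,0],-1.512],
  [[0,0,0],-1.512],
])

```text
time: 7.32
tool_pos: [0.5911, 0.0475, 0.199]
tool_rot: [-3.141, -0.001, -3.13]
contact_force: [0.0, -0.0, -1.3]
opening: 0.0217
grip_force: 35.0
```

Run:
```python
from rk import *
s=robot.observe();print(s["time"],s["tool_pos"],s["tool_rot"],s["qpos"])
c=shot("wrist","w3.png")
u=proj(c,[[.5217,.0491,.03]])[0];print(u)
x,y=u.astype(int)
o=ribs(c,(x-90,y-70,x+90,y+60))
for t in o:print(t[0].round(1),round(t[1],2),np.round(t[2],1))
cs=np.array([t[0] for t in o])
exp=np.array([-56.625,-30.75,-.75,29.25,58.875])
if len(cs)==5:
    px=np.polyfit(exp,cs[:,0],1);py=np.polyfit(exp,cs[:,1],1);print("centre",px[1],py[1],"scale",np.hypot(px[0],py[0]),"yaw",np.arctan2(-px[0],py[0]))
```

```text
7.325 [0.59105271 0.04752259 0.19895699] [-3.14141218e+00 -5.12111568e-04 -3.13038442e+00] [-4.88655883e-02  5.02649682e-01  1.39655459e+00 -2.22760812e-04
  1.24288874e+00 -1.63079840e+00]
[276.92249914 130.87766313]
[522.6  -7.4] 1.15 [17.3 39.9]
[522.4  18.3] 1.02 [22.5 39.9]
[522.1  48.2] 0.64 [18.6 39.7]
[521.3  78.4] 0.8 [16.2 38.7]
[520.3 107.8] 0.53 [12.9 39.7]
centre 521.7491455078127 49.05625896453859 scale 0.99849529087511 yaw 0.01986187869620092
```

Both views agree within 0.1 mm, so the camera bias is negligible. I'll average a few readings of the TCP pose and work out the shift to above slot 1.

```bash
cat >> h.py <<'E'
def avg(n=8):
    S=[]
    for _ in range(n): S.append(robot.observe());robot.read_camera("wrist")
    p=np.mean([s["tool_pos"] for s in S],0);r=R.from_euler('xyz',[s["tool_rot"] for s in S]).mean().as_euler('xyz')
    print("std",np.std([s["tool_pos"] for s in S],0).round(5),"F",np.mean([s["contact_force"] for s in S],0).round(2),"t",S[-1]["time"])
    print("pos",p.round(5),"rot",r.round(4));return dict(tool_pos=p,tool_rot=r)
SL=np.array([[.5224,.0041],[.5219,.0341],[.5215,.0641],[.5210,.0941]])
E
python3 - <<'E'
from h import *
s=avg();print(tool(s,[*SL[0],.085]),"spin",-(.016-np.pi-s["tool_rot"][2]))
E
```

```text
std [3.0e-05 4.4e-04 1.0e-04] F [-0.05  0.01 -1.33] t 7.725
pos [0.59096 0.04854 0.19919] rot [-3.1415e+00 -2.0000e-04 -3.1292e+00]
[ 1.15140044 -0.72623693  1.9033956 ] spin -0.003623160013316973
```

Request:
step_arm([
  [[0.5,-0.3,0.3],-0.004],
  [[1.0,-0.6,0.8],-0.004],
  [[1.15,-0.73,1.3],-0.004],
  [[1.15,-0.73,1.7],-0.004],
  [[1.15,-0.73,1.9],-0.004],
  [[1.15,-0.73,1.9],-0.004],
  [[1.15,-0.73,1.9],-0.004],
  [[1.15,-0.73,1.9],-0.004],
])

```text
time: 8.78
tool_pos: [0.5232, 0.0044, 0.0862]
tool_rot: [-3.141, 0.002, -3.123]
contact_force: [0.4, -0.1, -0.8]
opening: 0.0219
grip_force: 35.0
```

Run:
```python
from h import *
s=avg();print(tool(s,[*SL[0],.0773]),"spin",-(.016-np.pi-s["tool_rot"][2]))
c=shot("side");u=proj(c,[[.522,.004,.03]])[0].astype(int);x=c["bgr"][u[1]-60:u[1]+60,u[0]-70:u[0]+70];cv2.imwrite("pics/s1.png",cv2.resize(x,None,fx=5,fy=5))
```

```text
std [2.0e-04 1.0e-05 2.5e-04] F [-0.01  0.29 -1.49] t 9.125
pos [0.52282 0.00434 0.08575] rot [-3.1414e+00  9.0000e-04 -3.1233e+00]
[ 0.00715294 -0.00391707  0.14078497] spin 0.0022934148941495813
```

View pics/s1.png

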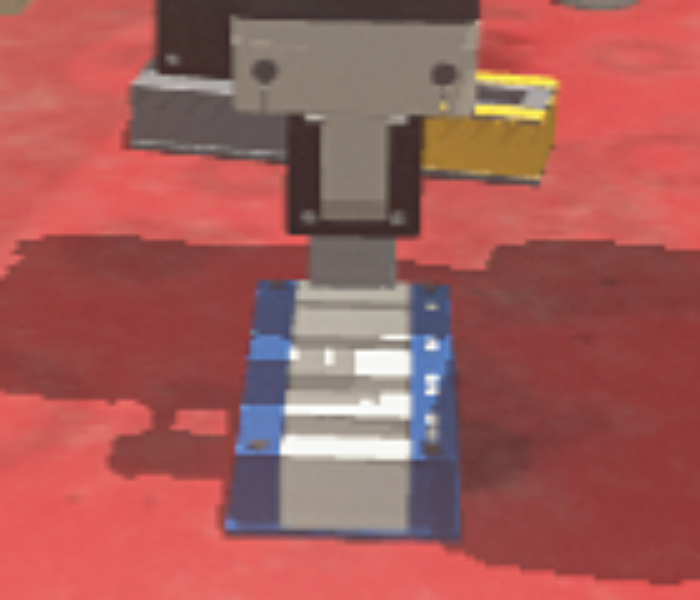

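The blade hangs over the one-dot slot, centred along x. I'll lower it in small steps.

Request:
step_arm([
  [[0.007,-0.004,0.04],0.002],
  [[0.007,-0.004,0.08],0.002],
  [[0.007,-0.004,0.1],0.002],
  [[0.007,-0.004,0.12],0.002],
  [[0.007,-0.004,0.13],0.002],
  [[0.007,-0.004,0.13],0.002],
])

```text
time: 9.98
tool_pos: [0.5221, 0.0041, 0.0775]
tool_rot: [-3.142, -0.0, -3.125]
contact_force: [0.1, 0.1, -1.6]
opening: 0.0219
grip_force: 35.0
```

Request:
step_arm([
  [[0,0,0.005],0],
  [[0,0,0.01],0],
  [[0,0,0.01],0],
  [[0,0,0.01],0],
])

```text
time: 10.48
tool_pos: [0.5222, 0.0041, 0.0772]
tool_rot: [-3.141, 0.0, -3.125]
contact_force: [-0.6, 0.1, 3.9]
opening: 0.0218
grip_force: 35.0
```

Request:
step_arm([
  [[0,0,0.005],0],
  [[0,0,0.01],0],
  [[0,0,0.01],0],
  [[0,0,0.01],0],
])

```text
time: 10.98
tool_pos: [0.5223, 0.0041, 0.0771]
tool_rot: [-3.141, 0.001, -3.125]
contact_force: [-2.5, 0.1, 9.3]
opening: 0.0218
grip_force: 35.0
```

Refused by slot 1 with about 11 N of contact. On to slot 2.

Request:
step_arm([
  [[0,0,-0.08],0],
  [[0,0,-0.16],0],
  [[0,0.25,-0.16],0],
  [[0,0.5,-0.16],0],
  [[0,0.5,-0.16],0],
  [[0,0.5,-0.1],0],
  [[0,0.5,-0.06],0],
  [[0,0.5,-0.04],0],
  [[0,0.5,-0.04],0],
  [[0,0.5,-0.04],0],
])

```text
time: 12.22
tool_pos: [0.5217, 0.0339, 0.0788]
tool_rot: [-3.141, 0.0, -3.126]
contact_force: [-1.4, -0.7, -1.7]
opening: 0.0218
grip_force: 35.0
```

Run:
```python
from h import *
s=avg();print(tool(s,[*SL[1],.0773]),"spin",-(.016-np.pi-s["tool_rot"][2]))
```

```text
std [2.e-05 4.e-05 2.e-05] F [-0.37 -0.03 -1.71] t 12.575
pos [0.5217  0.03403 0.07876] rot [-3.1415e+00  2.0000e-04 -3.1255e+00]
[-0.00337995  0.00116084  0.02440828] spin 0.00012123423322440985
```

Request:
step_arm([
  [[-0.003,0.001,0.01],0],
  [[-0.003,0.001,0.02],0],
  [[-0.003,0.001,0.03],0],
  [[-0.003,0.001,0.035],0],
  [[-0.003,0.001,0.04],0],
  [[-0.003,0.001,0.04],0],
  [[-0.003,0.001,0.04],0],
])

```text
time: 13.5
tool_pos: [0.5219, 0.0341, 0.0763]
tool_rot: [-3.141, 0.0, -3.125]
contact_force: [0.2, 0.5, -1.5]
opening: 0.0217
grip_force: 35.0
```

There's no contact force and the tip is about 1 mm below the mouth, so it is starting to enter slot 2. I'll continue gently.

Request:
step_arm([
  [[0,0,0.01],0],
  [[0,0,0.02],0],
  [[0,0,0.03],0],
  [[0,0,0.04],0],
  [[0,0,0.04],0],
  [[0,0,0.04],0],
  [[0,0,0.04],0],
])

```text
time: 14.38
tool_pos: [0.5218, 0.0341, 0.0739]
tool_rot: [-3.142, 0.0, -3.125]
contact_force: [-0.8, 0.2, -1.5]
opening: 0.0217
grip_force: 35.0
```

Request:
step_arm([
  [[0,0,0.02],0],
  [[0,0,0.04],0],
  [[0,0,0.06],0],
  [[0,0,0.08],0],
  [[0,0,0.08],0],
  [[0,0,0.08],0],
])

```text
time: 15.12
tool_pos: [0.5219, 0.0341, 0.0691]
tool_rot: [-3.142, 0.0, -3.125]
contact_force: [0.3, -0.6, -1.8]
opening: 0.0218
grip_force: 35.0
```

It's 8 mm in with no resistance, so this is its slot. I'll lower it home.

Request:
step_arm([
  [[0,0,0.03],0],
  [[0,0,0.06],0],
  [[0,0,0.09],0],
  [[0,0,0.12],0],
  [[0,0,0.15],0],
  [[0,0,0.18],0],
  [[0,0,0.2],0],
  [[0,0,0.215],0],
  [[0,0,0.215],0],
  [[0,0,0.215],0],
])

```text
time: 16.38
tool_pos: [0.5219, 0.0341, 0.0562]
tool_rot: [-3.141, 0.0, -3.125]
contact_force: [-0.5, 0.3, -2.1]
opening: 0.0219
grip_force: 35.0
```

Request:
step_arm([
  [[0,0,0.005],0],
  [[0,0,0.01],0],
  [[0,0,0.015],0],
  [[0,0,0.02],0],
  [[0,0,0.02],0],
  [[0,0,0.02],0],
])

```text
time: 17.12
tool_pos: [0.5218, 0.0341, 0.0553]
tool_rot: [-3.141, 0.0, -3.125]
contact_force: [-2.3, 0.6, 4.4]
opening: 0.0217
grip_force: 35.0
```

It's seated on its shoulders at TCP z 0.0553, with 6 N of contact. Now release and retreat.

Request:
step_arm([
  [[0,0,0],0],
  [[0,0,0],0],
  [[0,0,0],0],
  [[0,0,0],0],
  [[0,0,0],0],
  [[0,0,0],0],
  [[0,0,0],0],
  [[0,0,0],0],
], hand=0)

```text
time: 18.12
tool_pos: [0.5218, 0.0341, 0.055]
tool_rot: [-3.141, -0.0, -3.125]
contact_force: [0.2, 0.1, 0.8]
opening: 0.0912
grip_force: 0.0
```

Request:
step_arm([
  [[0,0,-0.2],0],
  [[0,0,-0.6],0],
  [[0,0,-1.2],0],
  [[0,0,-1.8],0],
  [[0,0,-2.2],0],
  [[0,0,-2.2],0],
  [[0,0,-2.2],0],
])

```text
time: 19.0
tool_pos: [0.5213, 0.0342, 0.1864]
tool_rot: [-3.142, -0.001, -3.125]
contact_force: [-0.6, -0.9, -0.4]
opening: 0.0915
grip_force: 0.0
```

Run:
```python
from h import *
c=shot("side");u=proj(c,[[.522,.034,.03]])[0].astype(int);x=c["bgr"][u[1]-60:u[1]+60,u[0]-70:u[0]+70];cv2.imwrite("pics/s2.png",cv2.resize(x,None,fx=5,fy=5))
s=robot.observe();print(s["time"],s["tool_pos"],s["opening"],s["contact_force"])
```

```text
19.05 [0.52115041 0.03419824 0.18604217] 0.0924571115220862 [ 0.99255289 -0.26479439 -0.47916229]
```

View pics/s2.png

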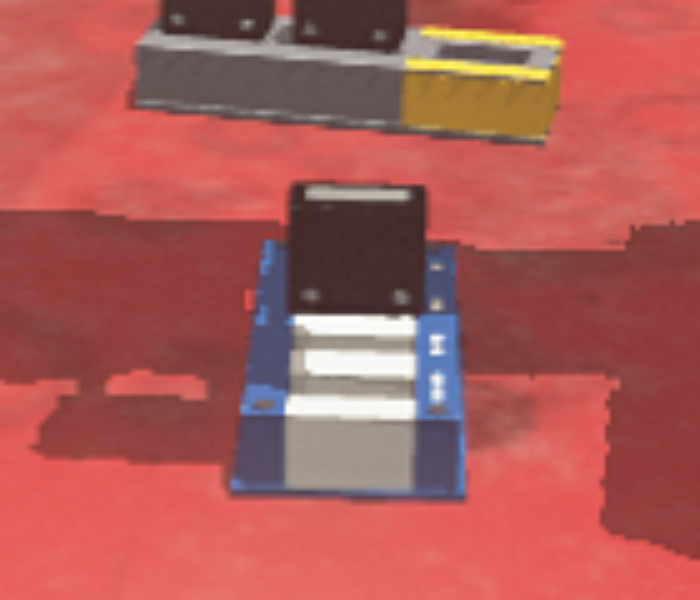

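The blade stands upright in the second slot, fully home. The yellow socket is empty, and the gripper is clear.

```bash
python3 -c "
from cell import robot
print(robot.hand_in())"
```

```text
the job is handed in; nothing more can be done
None
```

The blade from the yellow socket was refused by slot 1 and slid freely into slot 2, where it now stands released on its shoulders; the two other blades are still in the holder, and the job was handed in at about 19 s (the hand-in gave no verdict).

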